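# Gauge a circuit board and hold the spring clamp open to its width

### The job

Slide the red jaw of the board holder shut on the circuit board that lies in its gauge bay, until the board is gently squeezed against the fixed bar, and leave the jaw there. Then pull the yellow spring-return clamp jaw open until its pointer is in line with the red pointer on the scale, and keep it there: finish while still holding the clamp open yourself, so that a board can be loaded. Leave the spare board and the other things on the bench alone.

Things in the scene. Friction and masses are not known exactly. Their poses are not given: they have to be found in the camera images.
- holder: Low board holder, 190 x 145 mm, fixed to the bench. Origin on the bench. Own x: across the slides, own y: along them. Rails along y at x = -104, 0 (white scale rail 24 mm wide, line every 5 mm) and 74 mm, 10 to 14 mm high. Gauge bay at x -98 to -12 (board lies on the bench in it), clamp bay at x 12 to 68. End bar 9 mm high at y = -71. Brass spring barrel, 24 mm high, at x = 74, y = 69 to 131.
- anvil: Fixed bar of bare aluminium across both bays at the +y end of the holder, 190 x 14 x 22 mm. Same axes as the holder. Origin at bench height, in its front face (which looks to the holder's -y), at holder x = 0, y = 55 mm.
- gauge_jaw (a joint): Red-gripped gauge jaw across the gauge bay (100 x 16 mm, 21 mm high, its face reaching down to the bench), which slides along the holder's y. Value in m: how far it has been slid from fully open toward the anvil (holder +y). The gap between its face and the anvil is 0.090 m minus this value. It has a sliding friction of about 3 N and stays where it is left.
- gauge_grip (a point): Point in the red upright grip of the gauge jaw (grip 30 mm along the holder's x, 12 mm thick along its y, from 21 to 61 mm above the bench, nothing higher than 24 mm beside it); the point is 45 mm above the bench, in the middle of the grip, 8 mm behind (holder -y of) the jaw's face. Grip it from above with the fingers closing along the holder's y.
- gauge_pointer (a point): Tip line of the small red pointer of the gauge jaw, level with that jaw's face, over the white scale rail, 18 mm above the bench. Axes as the holder's.
- clamp_jaw (a joint): Yellow-gripped clamp jaw across the clamp bay (69 x 16 mm, 21 mm high), which slides along the holder's y. Value in m: its opening, i.e. the gap between its face and the anvil; 0 is shut, 0.075 the stop. It opens toward the holder's -y. A spring draws it shut: about 3.3 N at 0, growing by 1.3 N for every 10 mm; it snaps back when let go.
- clamp_grip (a point): Point in the yellow upright grip of the clamp jaw, same size as the red one and taken in the same way; the point is 45 mm above the bench, in the middle of the grip, 8 mm on the holder's -y side of the jaw's face.
- clamp_pointer (a point): Tip line of the small yellow pointer of the clamp jaw, level with that jaw's face, over the white scale rail, 18 mm above the bench. Axes as the holder's. It is to end at the same holder y as the red pointer, whose x is 13 mm less.
- board_large: Green circuit board 50 x 70 mm (its x by its y), 2 mm thick, 11 mm high with components, about 18 g, lying loose. Origin under its middle. Either this board or the small one lies in the gauge bay, its 50 mm width roughly along the holder's y; the other lies spare on the bench beyond the anvil.
- board_small: Green circuit board 40 x 62 mm (its x by its y), 2 mm thick, 11 mm high with components, about 18 g, lying loose. Origin under its middle. Lies in the gauge bay (40 mm width along the holder's y) or spare beyond the anvil.
- solder_spool: Bystander: grey spool of solder, 66 x 60 x 34 mm, origin under its middle.
- paste_jar: Bystander: small white jar with green lid, 41 mm wide, 34 mm high, origin under its middle.
- magnet_dish: Bystander: round steel dish with screws, 77 mm wide, 15 mm high, origin under its middle.

How it is judged:
By the outcome, as a careful person would: the job done as asked, in the order asked, and still so for the second after the job is handed in, while the arm keeps its last pose, push and grip.
It also fails if it takes over 48 s, if anything falls off the work surface, if the arm or the gripper's body presses on something with over 40 N, if the wrist force passes 120 N, or if a joint passes its speed limit or range.

### The arm

A 7-joint arm with a two-finger parallel gripper is mounted at the origin on a cart in front of the work surface, level with it; the furniture and walls round the work are solid. World frame = base frame: x ahead of the robot, y to its left, z up, the work surface at z = 0. Lengths are in m, angles in rad, forces in N, time in s.
With the tool pointing down it reaches from about 0.4 to 0.9 m from the base axis. Payload 5.5 kg.
Tool frame: the origin (TCP) lies midway between the tips of the shut fingers; the grasp point (between the pads) lies 19 mm behind it; z points along the fingers, y is the line along which they close (so a half turn about z gives the same grasp; the last joint's range is limited). The gripper opens to 85 mm and grips with 20 to 120 N. Pads are 22 mm wide; open, the fingers measure 114 mm over their backs; the gripper's body (76 mm by 85 mm) begins 54 mm behind the grasp point. The pads swing forward as they close: fully open they stand 13 mm farther back than shut.
Start: joints at [1.487, 0.501, -0.427, 1.55, 0.221, 1.138, -0.21], TCP at [0.221, -0.611, 0.231] pointing down, gripper open.
Joint ranges: [-2.88, 2.88], [-0.31, 2.03], [-1.54, 1.56], [0.2, 2.42], [-1.41, 4.55], [0.19, 2.02], [-2.57, 2.57]. Speed limits (rad/s): [2.57, 2.57, 3.14, 3.14, 3.14, 3.14, 3.14].

### API

Orientations are given as a unit quaternion [x, y, z, w].
In Python, from rig import r gives the robot as it stands.
- The arm moves only by the tool move_arm, never from a script. Its argument "increments" is a list of rows, each a list of 5 numbers: the opening, from -1 (shut) to 1 (fully open), then the shift along the tool's x, y, z in mm, then the turn about the tool's z in degrees. A call has 1 to 10 rows; each row shifts and turns the commanded pose from where the row before left it, along the tool's axes as they then stand; what a row does not reach is not made up. A row lasts 1/12 s, in which the tool goes at most 41.7 mm and 7.16 degrees, less where a joint would pass 70% of its speed; a pose out of reach is approached as far as the arm can. A call with a gripper value outside its range is refused whole. The fingers move at their own pace and stop on an object; the grip force is fixed at half the most. Time passes only in rows, so rows that do not move let the fingers close. It gives the time, the measured TCP pose, the force, the opening and the grip force at its end, in the units of the state.
- r.state(): the state, without advancing time (a new reading comes with each control period).
- r.get_image(name): name is "side" or "top" or "wrist"; returns a dict with "frame" (420x560x3 uint8, red, green, blue), "vfov" (degrees; the focal length in pixels is half the picture's height over the tangent of half this angle, whatever the lens; pixels are square), "cx", "cy" (the principal point, pixels), "R" (3x3) and "t" (3): a world point X has camera coordinates R X + t. Camera axes: x right, y down, z forward; pixel columns grow to the right and rows downward; lengths in m; the calibration is good to about 2 mm. A picture is of the moment at which its call begins. There is no depth.
- r.close_job(): hands the job in; it is judged then, once.
Trained networks look in the newest picture that a camera, given by its name, has taken for a name from the list of things; names that differ only in an ending like _2 or _b are one class to them, and where a whole thing is asked for, a point or a joint stands for the part that bears it (a point fixed in the world has none). Each returns a list of dicts, best first, with "score" (0 to 1); they miss things now and then, are a little off and sometimes report something else, mostly with a low value. They report only what shows in the picture. A call takes as long as a camera call.
- r.look_for(name, camera): "box" ([left, top, width, height] in pixels, round what is visible of it).
- r.outline_of(name, camera): "region" (420x560 bool, what is visible of it) and "box" ([left, top, width, height] in pixels, round what is visible of it).
The state is a dict: "t": time; "joint_positions": joint angles; "qd": joint speeds; "joint_efforts": joint torques, N m; "ee_pos": TCP position; "tool_rot": TCP orientation; "contact_force": force on the tool from outside, world axes, zero at the start; "moment": the same for the moment, N m; "opening": opening from 0.0 (shut) to 1.0 (fully open); "grasp_force": force on a finger pad.
Only numpy, scipy, OpenCV 4.12 (cv2) and the standard library are available. Lean on these libraries where they do the work, as an engineer would, in place of code of your own. Each camera call takes 0.05 s, during which the arm holds its last target. There are 200 camera calls.

## Working session

There is one attempt and no reset: what is moved stays moved. The work goes in short steps, Python scripts to look and compute and a tool call to move; the robot and the scene stay as the last step left them, time stands still between calls to the robot, and variables do not carry over. Pictures are saved under pics/ and viewed, at most 12 in all, crops included, and the job is handed in when it is done.

Besides the shell and the picture viewer there is one more tool, called after "Request:" in YAML: its name, and indented under it one key for each argument. move_arm: Moves the arm, as the interface text tells. Its arguments: {"type":"object","properties":{"increments":{"type":"array"}},"required":["increments"]}

```bash
mkdir -p pics; cat > h.py <<'E'
import numpy as np, cv2
from rig import r
def cam(n):
    d=r.get_image(n); return d
def K(d):
    f=d["frame"].shape[0]/2/np.tan(np.radians(d["vfov"])/2); return f
def save(d,p,box=None,s=1):
    im=d["frame"][:,:,::-1]
    if box: im=im[box[1]:box[3],box[0]:box[2]]
    cv2.imwrite(p,cv2.resize(im,None,fx=s,fy=s,interpolation=cv2.INTER_CUBIC))
def w(d,u,v,z):
    "pixel -> world at height z"
    R=np.array(d["R"]);t=np.array(d["t"]);c=-R.T@t
    q=R.T@np.array([(u-d["cx"])/K(d),(v-d["cy"])/K(d),1]); return c+q*(z-c[2])/q[2]
def px(d,X):
    p=np.array(d["R"])@X+np.array(d["t"]); return np.array([d["cx"]+K(d)*p[0]/p[2],d["cy"]+K(d)*p[1]/p[2]])
E
python3 - <<'E'
from h import *
for n in ("top","side"):
    d=cam(n); save(d,f"pics/{n}0.png",s=1.4)
    print(n,d["vfov"],d["cx"],d["cy"],(-np.array(d["R"]).T@d["t"]).round(3))
    for k in ["holder","anvil","gauge_jaw","gauge_grip","gauge_pointer","clamp_jaw","clamp_grip","clamp_pointer","board_large","board_small"]:
        o=r.look_for(k,n)
        print(k,[(np.round(x["box"],1).tolist(),round(x["score"],2)) for x in o[:2]])
s=r.state();print(s["t"],s["ee_pos"],s["tool_rot"],s["opening"])
E
```

```text
top 42.47069435884345 274.2420627915951 201.79387682610445 [0.473 0.132 1.238]
holder [([255.9, 201.1, 97.5, 86.9], 0.67)]
anvil [([286.5, 200.1, 9.2, 90.5], 0.84), ([256.1, 205.2, 45.0, 29.3], 0.44)]
gauge_jaw [([330.5, 240.7, 6.8, 49.8], 0.61)]
gauge_grip [([330.1, 240.3, 9.9, 48.3], 0.94)]
gauge_pointer [([333.0, 241.4, 6.2, 46.6], 0.93)]
clamp_jaw [([256.2, 202.1, 45.4, 32.2], 0.64), ([242.1, 237.6, 18.9, 31.1], 0.54)]
clamp_grip [([255.9, 204.2, 46.4, 28.3], 0.76), ([287.7, 203.0, 6.6, 86.7], 0.5)]
clamp_pointer [([257.6, 202.0, 50.3, 34.7], 0.82), ([257.6, 200.6, 95.2, 89.6], 0.47)]
board_large [([304.2, 249.4, 21.9, 32.0], 0.75), ([258.5, 205.8, 45.5, 30.5], 0.64)]
board_small [([241.1, 239.4, 19.4, 29.0], 0.73)]
side 53.183124966087185 283.2962142023192 211.40901681846753 [ 0.634 -0.546  0.583]
holder [([183.9, 203.8, 109.4, 84.2], 0.8), ([222.3, 199.0, 32.0, 16.5], 0.42)]
anvil [([199.3, 222.3, 90.0, 12.7], 0.85), ([252.9, 216.7, 37.4, 30.4], 0.61)]
gauge_jaw [([180.8, 242.7, 66.2, 29.7], 0.75)]
gauge_grip [([184.3, 242.7, 64.4, 29.7], 0.7), ([197.8, 222.3, 88.7, 13.0], 0.39)]
gauge_pointer [([183.9, 243.4, 60.4, 30.1], 0.93)]
clamp_jaw [([253.4, 219.4, 37.8, 26.3], 0.57)]
clamp_grip [([250.9, 218.0, 35.9, 26.2], 0.68)]
clamp_pointer [([255.5, 216.8, 37.7, 26.2], 0.72)]
board_large [([199.0, 238.8, 39.0, 22.8], 0.86)]
board_small [([225.4, 196.9, 25.4, 15.9], 0.7), ([198.4, 241.6, 39.9, 16.1], 0.7)]
1.1 [ 0.22097301 -0.61128421  0.231316  ] [9.84997571e-01 1.72568206e-01 1.97029533e-06 6.79841259e-06] 1.001395175392605
```

View pics/top0.png

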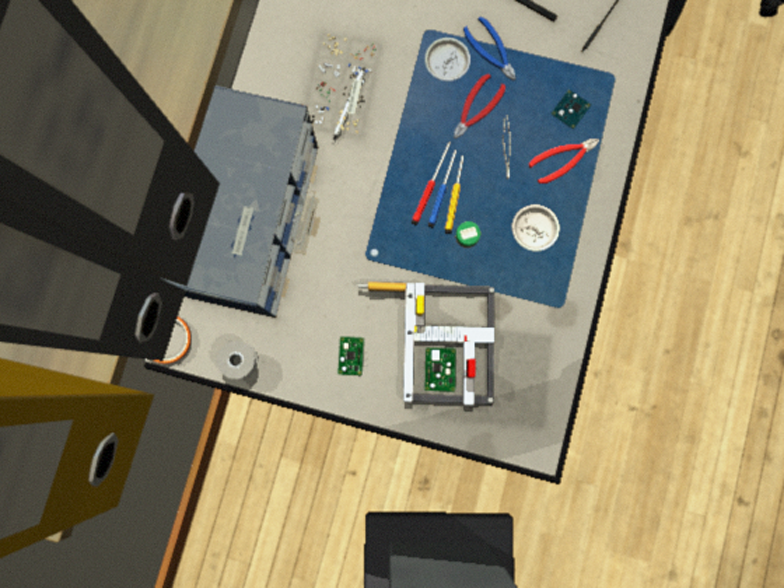

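View pics/side0.png

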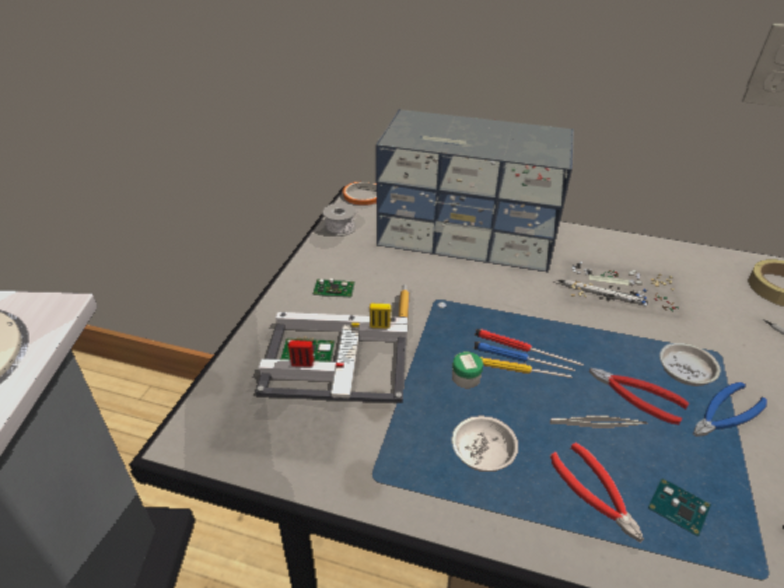

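```bash
cat > m.py <<'E'
from h import *
def blob(d,lo,hi,box):
    hsv=cv2.cvtColor(d["frame"],cv2.COLOR_RGB2HSV); m=cv2.inRange(hsv,lo,hi)
    k=np.zeros_like(m); x,y,X,Y=box; k[y:Y,x:X]=m[y:Y,x:X]
    n,l,s,c=cv2.connectedComponentsWithStats(k); i=1+np.argmax(s[1:,4]); return s[i].tolist(),c[i]
E
python3 - <<'E'
from m import *
from scipy.optimize import least_squares
T=cam("top");S=cam("side")
save(T,"pics/topc.png",(225,185,365,300),5.5)
g={}
for n,lo,hi,bt,bs in (("red",(0,150,80),(6,255,255),(325,240,350,290),(190,235,240,275)),("yel",(22,150,80),(32,255,255),(292,203,312,230),(255,205,285,245))):
    a=blob(T,lo,hi,bt);b=blob(S,lo,hi,bs);print(n,a,b)
    f=lambda X:np.r_[px(T,X)-a[1],px(S,X)-b[1]]
    o=least_squares(f,[.5,0,.05]);print("grip centre",o.x.round(4),o.fun.round(2))
o=r.outline_of("anvil","top")[0]; p=np.argwhere(o["region"])[:,::-1].astype(float)
q=np.array([w(T,u,v,.022)[:2] for u,v in p]).astype(np.float32); print("anvil",cv2.minAreaRect(q))
for k in ("board_large","board_small"):
    for o in r.outline_of(k,"top")[:2]:
        q=np.array([w(T,v,u,.003)[:2] for u,v in np.argwhere(o["region"])]).astype(np.float32);print(k,o["score"],cv2.minAreaRect(q))
E
```

```text
red ([334, 257, 6, 13, 76], array([336.43421053, 262.85526316])) ([206, 243, 18, 18, 201], array([214.93034826, 250.28855721]))
grip centre [ 0.5049 -0.0025  0.0438] [-0.03 -0.13 -0.11  0.01]
yel ([297, 211, 6, 14, 76], array([299.56578947, 217.80263158])) ([264, 217, 15, 17, 187], array([270.85561497, 224.20320856]))
grip centre [0.6033 0.0784 0.0404] [ 0.03  0.2   0.18 -0.02]
anvil ((0.5474646091461182, 0.09450265020132065), (0.014218220487236977, 0.18870046734809875), 88.8969497680664)
board_large 0.89 ((0.5051050186157227, 0.04142452031373978), (0.06787527352571487, 0.04557141661643982), 0.05710972100496292)
board_small 0.64 ((0.5252674221992493, 0.1879868358373642), (0.042552847415208817, 0.06352514028549194), 82.8159408569336)
```

View pics/topc.png

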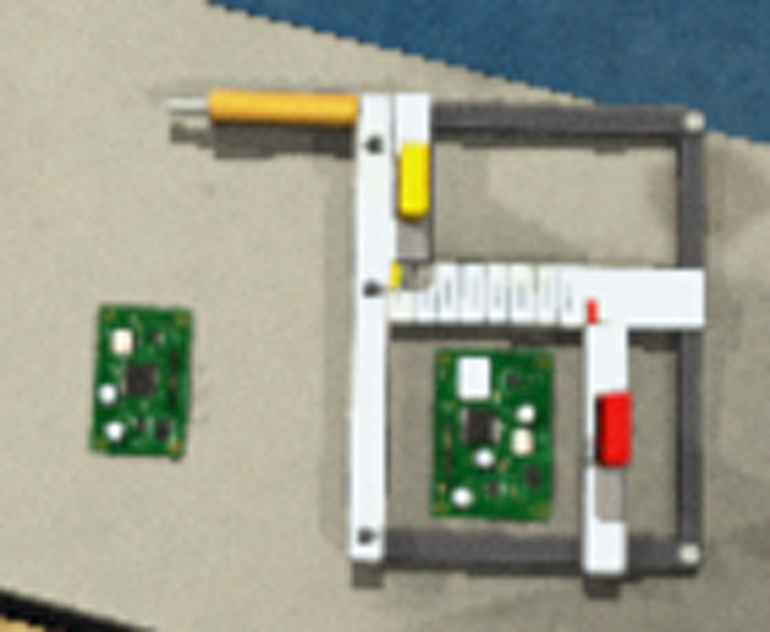

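Request:
move_arm:
  increments:
    - [1,20,-5,0,7]
    - [1,20,-20,0,7]
    - [1,20,-30,0,7]
    - [1,20,-36,0,0]
    - [1,20,-36,0,0]
    - [1,20,-36,0,0]
    - [1,20,-36,0,0]
    - [1,20,-36,0,0]
    - [1,20,-36,0,0]
    - [1,20,-36,0,0]

```text
t: 2.18
ee_pos: [0.4156, -0.293, 0.2317]
tool_rot: [1.0, -0.01, 0.0, 0.0]
contact_force: [0.7, -0.2, 0.4]
opening: 1.0
grasp_force: 0.0
```

Request:
move_arm:
  increments:
    - [1,12,-35,0,0]
    - [1,12,-35,0,0]
    - [1,12,-35,0,0]
    - [1,12,-35,0,0]
    - [1,12,-35,0,0]
    - [1,12,-35,0,0]
    - [1,0,0,0,0]
    - [1,0,0,0,0]
    - [1,0,0,0,0]

```text
t: 2.93
ee_pos: [0.4909, -0.0865, 0.2313]
tool_rot: [1.0, -0.01, -0.0, 0.0]
contact_force: [-0.4, -0.5, -0.0]
opening: 1.0
grasp_force: 0.0
```

```bash
python3 - <<'E'
from m import *
d=cam("wrist"); save(d,"pics/wrist1.png",s=1.3); s=r.state(); print(s["t"],s["ee_pos"],s["tool_rot"],d["vfov"],(-np.array(d["R"]).T@d["t"]).round(3))
for k in ["anvil","gauge_jaw","clamp_jaw","gauge_pointer"]:
    print(k,[(np.round(x["box"],1).tolist(),round(x["score"],2)) for x in r.look_for(k,"wrist")[:2]])
E
```

```text
2.9833 [ 0.4906494  -0.08737181  0.23120961] [ 9.99944926e-01 -1.04877839e-02 -2.03041403e-04  3.31240272e-04] 66.16575490979567 [ 0.567 -0.087  0.374]
anvil [([81.2, 34.8, 43.3, 180.9], 0.68)]
gauge_jaw [([178.5, 119.4, 33.4, 100.8], 0.92)]
clamp_jaw [([0.0, 33.4, 128.9, 84.4], 0.57)]
gauge_pointer [([180.3, 119.4, 32.4, 101.7], 0.62)]
```

View pics/wrist1.png

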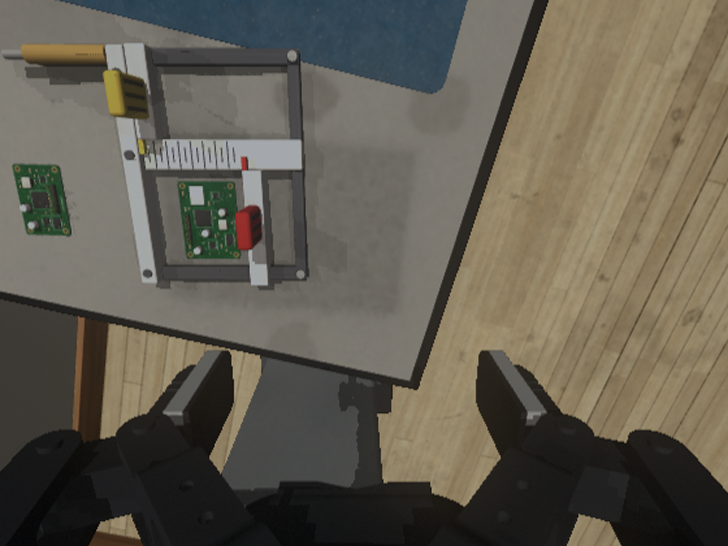

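```bash
python3 - <<'E'
from m import *
d=cam("wrist"); print(np.array(d["R"]).round(3))
for n,u,v,z in (("endscrew+x",292,57,.01),("endscrew-x",301,274,.01),("anv screw-x",147,273,.022),("anv screw0",129,155,.022),("redptr",244,163,.018),("yelptr",142,147,.018),("anv top +x front?",146,45,.022)):
    print(n,w(d,u/1.3,v/1.3,z).round(4))
a,c=blob(d,(0,150,60),(6,255,255),(180,150,205,195)); print(a,w(d,*c,.045))
a,c=blob(d,(22,120,60),(32,255,255),(75,50,120,95)); print(a,w(d,*c,.045))
for k,z in (("anvil",.022),("gauge_jaw",.021)):
    o=r.outline_of(k,"wrist")[0]
    q=np.array([w(d,v,u,z)[:2] for u,v in np.argwhere(o["region"])]).astype(np.float32);print(k,o["score"],cv2.minAreaRect(q))
E
```

```text
[[-0.023 -1.     0.001]
 [-0.953  0.022  0.301]
 [-0.301  0.006 -0.954]]
endscrew+x [ 0.6312 -0.0412  0.01  ]
endscrew-x [ 0.4533 -0.0373  0.01  ]
anv screw-x [0.4611 0.0963 0.022 ]
anv screw0 [0.5609 0.0936 0.022 ]
redptr [0.5524 0.0025 0.018 ]
yelptr [0.5668 0.084  0.018 ]
anv top +x front? [0.6397 0.0662 0.022 ]
[180, 159, 16, 33, 355] [0.50327504 0.00229315 0.045     ]
[77, 54, 19, 36, 460] [0.60469354 0.08595122 0.045     ]
anvil 0.85 ((0.5470846891403198, 0.08963301032781601), (0.024273527786135674, 0.18908925354480743), 88.92073059082031)
gauge_jaw 0.63 ((0.5033634901046753, 0.0016190335154533386), (0.029865410178899765, 0.1089346706867218), 86.69053649902344)
```

Request:
move_arm:
  increments:
    - [1,4,-29,0,0]
    - [1,4,-29,20,0]
    - [1,4,-28,25,0]
    - [1,0,0,30,0]
    - [1,0,0,30,0]
    - [1,0,0,0,0]
    - [1,0,0,0,0]

```text
t: 3.92
ee_pos: [0.5033, -0.0005, 0.1253]
tool_rot: [1.0, -0.01, -0.002, -0.0]
contact_force: [-0.3, 0.1, -0.1]
opening: 0.998
grasp_force: 0.0
```

```bash
python3 - <<'E'
from m import *
s=r.state(); print(s["t"],s["ee_pos"],s["tool_rot"])
d=cam("wrist"); save(d,"pics/wrist2.png",s=1.3)
a,c=blob(d,(0,150,60),(6,255,255),(100,100,400,330)); print(a,c,w(d,*c,.045))
E
```

```text
3.9167 [ 0.50332454 -0.00052668  0.1253442 ] [ 9.99949923e-01 -9.81269845e-03 -1.94212676e-03 -2.99411997e-04]
[267, 192, 17, 52, 803] [274.49937733 217.75591532] [ 0.50368734 -0.00082525  0.045     ]
```

View pics/wrist2.png

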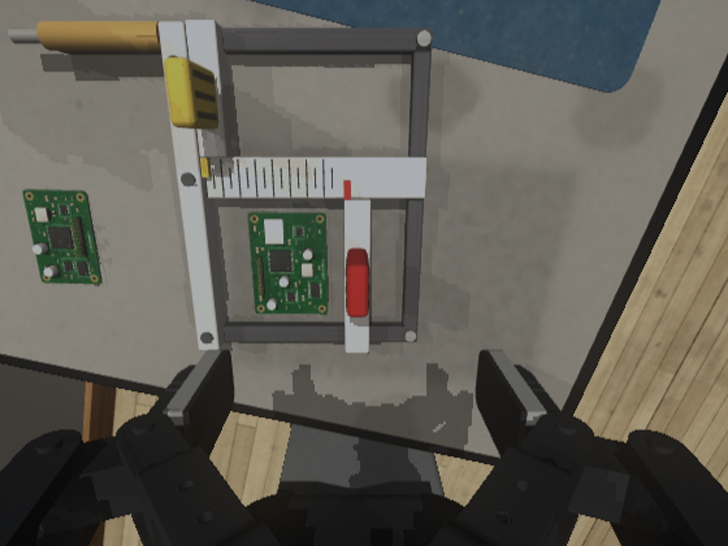

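The grip (357,283) lies centred between the fingers, the board (288,262) lies clear of the anvil. Descend and close.

Request:
move_arm:
  increments:
    - [1,0,0,30,0]
    - [1,0,0,30,0]
    - [1,0,0,25,0]
    - [1,0,0,12,0]
    - [0,0,0,0,0]
    - [-1,0,0,0,0]
    - [-1,0,0,0,0]
    - [-1,0,0,0,0]
    - [-1,0,0,0,0]
    - [-1,0,0,0,0]

```text
t: 4.8
ee_pos: [0.5055, -0.0008, 0.0304]
tool_rot: [1.0, -0.01, 0.001, 0.0]
contact_force: [0.2, -2.8, 1.2]
opening: 0.146
grasp_force: 1.5
```

Request:
move_arm:
  increments:
    - [-1,0,0,0,0]
    - [-1,0,0,0,0]
    - [-1,0,0,0,0]
    - [-1,0,0,0,0]

```text
t: 5.13
ee_pos: [0.5055, -0.0007, 0.0305]
tool_rot: [1.0, -0.01, 0.001, 0.0]
contact_force: [-2.0, -0.7, 7.2]
opening: 0.131
grasp_force: 58.8
```

Request:
move_arm:
  increments:
    - [-1,0,-4,0,0]
    - [-1,0,-4,0,0]
    - [-1,0,-4,0,0]
    - [-1,0,-4,0,0]
    - [-1,0,-4,0,0]
    - [-1,0,-4,0,0]
    - [-1,0,0,0,0]
    - [-1,0,0,0,0]

```text
t: 5.8
ee_pos: [0.5061, 0.0235, 0.0305]
tool_rot: [1.0, -0.01, 0.001, 0.0]
contact_force: [-1.3, -1.1, 7.7]
opening: 0.131
grasp_force: 58.9
```

Request:
move_arm:
  increments:
    - [-1,0,-1,0,0]
    - [-1,0,-1,0,0]
    - [-1,0,0,0,0]

```text
t: 6.05
ee_pos: [0.506, 0.0247, 0.0305]
tool_rot: [1.0, -0.01, 0.001, 0.001]
contact_force: [-0.9, -1.7, 7.5]
opening: 0.125
grasp_force: 59.0
```

Request:
move_arm:
  increments:
    - [-1,0,-1,0,0]
    - [-1,0,-1,0,0]
    - [-1,0,0,0,0]

```text
t: 6.3
ee_pos: [0.5061, 0.0266, 0.0305]
tool_rot: [1.0, -0.01, 0.001, 0.001]
contact_force: [-1.8, -2.1, 7.9]
opening: 0.131
grasp_force: 59.0
```

```bash
python3 - <<'E'
from m import *
s=r.state(); print(s["t"],s["ee_pos"],s["tool_rot"],s["contact_force"],s["moment"])
d=cam("wrist"); save(d,"pics/wrist3.png",(120,100,400,310),2.8)
E
```

```text
6.3 [0.50606927 0.02660504 0.0304604 ] [ 9.99947692e-01 -1.01687709e-02  7.65558945e-04  7.89285296e-04] [-1.78053924 -2.05520215  7.91533936] [-0.37394342  0.22775959  0.0638021 ]
```

View pics/wrist3.png

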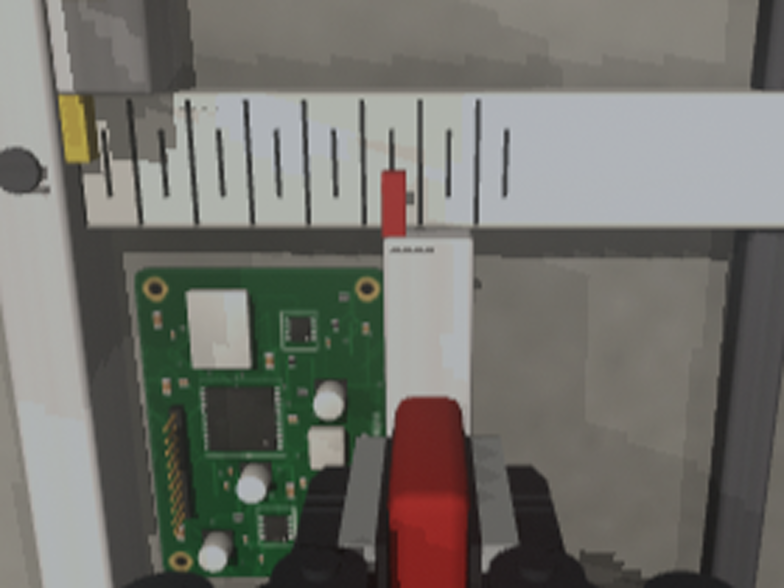

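The board (135–383 px) touches the jaw and a few mm remain to the anvil (pointer at 382, about 53 mm on the scale). I continue in 1 mm steps.

Request:
move_arm:
  increments:
    - [-1,0,-1,0,0]
    - [-1,0,-1,0,0]
    - [-1,0,0,0,0]

```text
t: 6.6
ee_pos: [0.5061, 0.0286, 0.0305]
tool_rot: [1.0, -0.01, 0.001, 0.001]
contact_force: [-0.8, -1.9, 7.7]
opening: 0.128
grasp_force: 59.0
```

Request:
move_arm:
  increments:
    - [-1,0,-1,0,0]
    - [-1,0,0,0,0]
    - [-1,0,0,0,0]

```text
t: 6.85
ee_pos: [0.5061, 0.0296, 0.0305]
tool_rot: [1.0, -0.01, 0.001, 0.001]
contact_force: [-2.1, -3.0, 8.5]
opening: 0.128
grasp_force: 59.0
```

Request:
move_arm:
  increments:
    - [-1,0,-0.5,0,0]
    - [-1,0,0,0,0]
    - [-1,0,0,0,0]

```text
t: 7.1
ee_pos: [0.5061, 0.03, 0.0305]
tool_rot: [1.0, -0.01, 0.001, 0.001]
contact_force: [-1.9, -2.1, 8.3]
opening: 0.133
grasp_force: 59.0
```

Request:
move_arm:
  increments:
    - [-1,0,-0.5,0,0]
    - [-1,0,0,0,0]
    - [-1,0,0,0,0]

```text
t: 7.35
ee_pos: [0.5062, 0.0301, 0.0305]
tool_rot: [1.0, -0.01, 0.001, 0.001]
contact_force: [-0.4, -3.8, 7.9]
opening: 0.126
grasp_force: 59.0
```

Request:
move_arm:
  increments:
    - [-1,0,-0.5,0,0]
    - [-1,0,0,0,0]
    - [-1,0,0,0,0]

```text
t: 7.6
ee_pos: [0.5061, 0.0301, 0.0305]
tool_rot: [1.0, -0.011, 0.001, 0.001]
contact_force: [-1.3, -4.7, 8.4]
opening: 0.128
grasp_force: 59.0
```

Request:
move_arm:
  increments:
    - [-1,0,-0.5,0,0]
    - [-1,0,0,0,0]
    - [-1,0,0,0,0]

```text
t: 7.85
ee_pos: [0.5061, 0.0301, 0.0305]
tool_rot: [1.0, -0.011, 0.001, 0.002]
contact_force: [-2.4, -6.1, 8.9]
opening: 0.135
grasp_force: 59.0
```

Request:
move_arm:
  increments:
    - [-1,0,-0.5,0,0]
    - [-1,0,-0.5,0,0]
    - [-1,0,0,0,0]
    - [-1,0,0,0,0]

```text
t: 8.18
ee_pos: [0.5061, 0.0301, 0.0305]
tool_rot: [1.0, -0.011, 0.0, 0.002]
contact_force: [-1.6, -9.0, 9.7]
opening: 0.136
grasp_force: 59.2
```

```bash
python3 - <<'E'
from m import *
s=r.state(); print(s["t"],s["ee_pos"],s["tool_rot"],s["contact_force"],s["moment"])
d=cam("wrist"); save(d,"pics/wrist4.png",(120,100,400,310),2.8)
E
```

```text
8.1833 [0.50612164 0.03011217 0.03045042] [ 9.99937062e-01 -1.09971350e-02  4.50917401e-04  2.17527960e-03] [-1.62679484 -9.03225766  9.6908563 ] [-1.29330104  0.22814493  0.10101715]
```

View pics/wrist4.png

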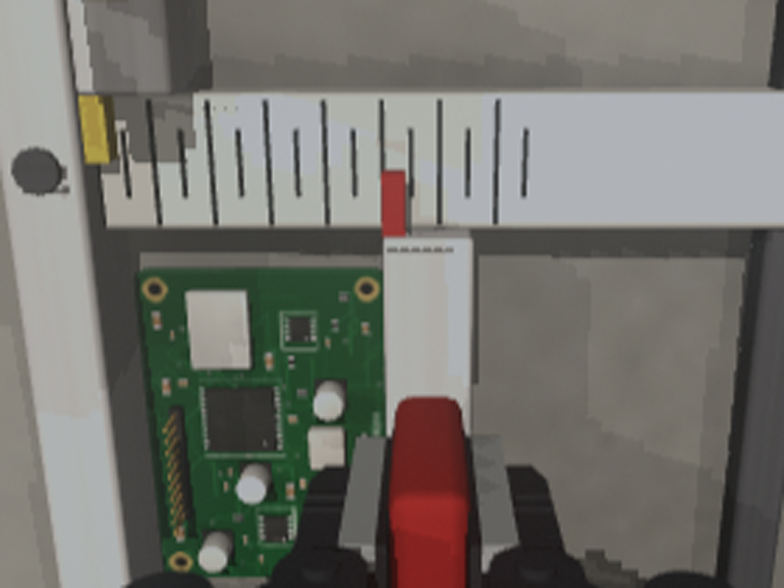

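Pointer (381,200) sits on the 50 mm line; the board is held between jaw and anvil with about 6 N. I release and go to the yellow grip.

Request:
move_arm:
  increments:
    - [1,0,0,0,0]
    - [1,0,0,0,0]
    - [1,0,0,0,0]
    - [1,0,0,0,0]
    - [1,0,0,0,0]
    - [1,0,0,-5,0]
    - [1,0,0,-25,0]
    - [1,0,0,-30,0]
    - [1,0,0,-30,0]
    - [1,0,0,0,0]

```text
t: 9.07
ee_pos: [0.5091, 0.0346, 0.1246]
tool_rot: [1.0, -0.009, 0.004, -0.0]
contact_force: [1.8, 0.3, -0.3]
opening: 0.999
grasp_force: 0.0
```

Request:
move_arm:
  increments:
    - [1,25,-12,0,0]
    - [1,25,-12,0,0]
    - [1,25,-12,0,0]
    - [1,22,-12,0,0]
    - [1,0,0,0,0]
    - [1,0,0,0,0]
    - [1,0,0,0,0]

```text
t: 9.65
ee_pos: [0.6022, 0.0795, 0.1187]
tool_rot: [1.0, -0.01, -0.001, 0.0]
contact_force: [-0.6, -0.0, -0.5]
opening: 1.001
grasp_force: 0.0
```

```bash
python3 - <<'E'
from m import *
s=r.state(); print(s["t"],s["ee_pos"],s["tool_rot"],s["opening"])
d=cam("wrist"); save(d,"pics/wrist5.png",s=1.3)
a,c=blob(d,(22,120,60),(32,255,255),(150,100,400,330)); print(a,c,w(d,*c,.045),w(d,*c,.05))
E
```

```text
9.65 [0.6021998  0.07953053 0.11870358] [ 9.99953455e-01 -9.60752644e-03 -8.68793873e-04  1.68535232e-04] 1.0005654192277347
[265, 194, 19, 64, 937] [274.32337247 222.74279616] [0.60122987 0.07933953 0.045     ] [0.60302415 0.07933714 0.05      ]
```

View pics/wrist5.png

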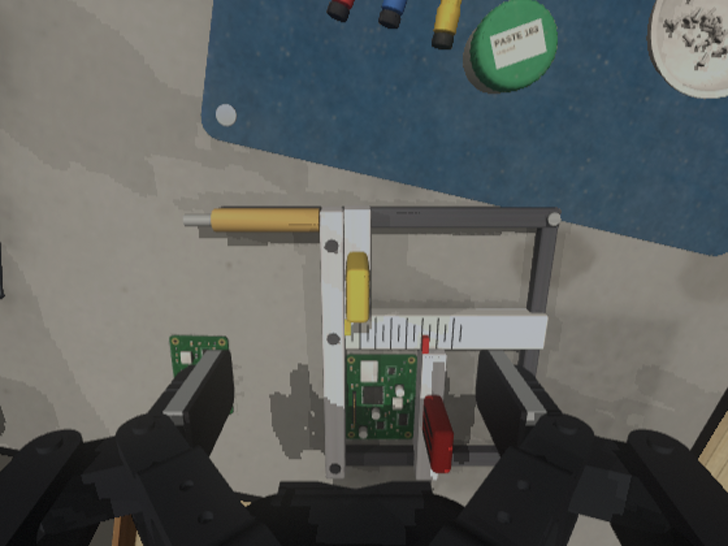

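The yellow grip (357,287) is centred between the fingers; the board rests against both jaw and anvil. Descend and close.

Request:
move_arm:
  increments:
    - [1,1,0,30,0]
    - [1,1,0,30,0]
    - [1,0,0,20,0]
    - [1,0,0,8,0]
    - [0,0,0,0,0]
    - [-1,0,0,0,0]
    - [-1,0,0,0,0]
    - [-1,0,0,0,0]
    - [-1,0,0,0,0]
    - [-1,0,0,0,0]

```text
t: 10.53
ee_pos: [0.6061, 0.0787, 0.0325]
tool_rot: [1.0, -0.01, 0.001, 0.001]
contact_force: [-0.3, -22.0, 10.2]
opening: 0.145
grasp_force: 12.6
```

Request:
move_arm:
  increments:
    - [-1,0,0,0,0]
    - [-1,0,0,0,0]
    - [-1,0,0,0,0]
    - [-1,0,0,0,0]

```text
t: 10.87
ee_pos: [0.6061, 0.0781, 0.0326]
tool_rot: [1.0, -0.01, 0.001, 0.001]
contact_force: [-1.7, -2.4, 6.8]
opening: 0.132
grasp_force: 60.3
```

Request:
move_arm:
  increments:
    - [-1,0,4,0,0]
    - [-1,0,6,0,0]
    - [-1,0,6,0,0]
    - [-1,0,6,0,0]
    - [-1,0,6,0,0]
    - [-1,0,6,0,0]
    - [-1,0,6,0,0]
    - [-1,0,5,0,0]
    - [-1,0,3,0,0]
    - [-1,0,2,0,0]

```text
t: 11.7
ee_pos: [0.6052, 0.0336, 0.0326]
tool_rot: [1.0, -0.009, 0.001, -0.003]
contact_force: [-0.6, 9.4, 5.3]
opening: 0.128
grasp_force: 60.2
```

Request:
move_arm:
  increments:
    - [-1,0,0,0,0]
    - [-1,0,0,0,0]
    - [-1,0,0,0,0]

```text
t: 11.95
ee_pos: [0.6052, 0.0339, 0.0326]
tool_rot: [1.0, -0.009, 0.001, -0.003]
contact_force: [-0.5, 8.9, 5.7]
opening: 0.129
grasp_force: 60.3
```

```bash
python3 - <<'E'
from m import *
s=r.state(); print(s["t"],s["ee_pos"],s["tool_rot"],s["contact_force"],s["grasp_force"])
d=cam("wrist"); save(d,"pics/wrist6.png",(170,180,410,360),3.3)
E
```

```text
11.95 [0.60521448 0.033896   0.03263623] [ 0.99995828 -0.00868361  0.00132746 -0.00250507] [-0.45659771  8.87897381  5.66935805] 60.29585123062134
```

View pics/wrist6.png

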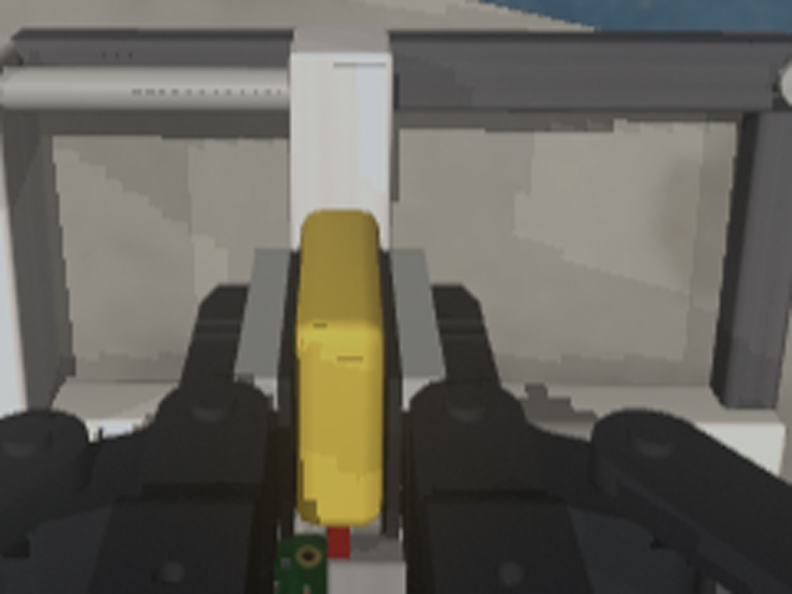

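The picture shows the yellow jaw about 6 mm short of the red pointer (340,543), which the camera shows partly hidden by the fingers. I go on.

Request:
move_arm:
  increments:
    - [-1,0,3,0,0]
    - [-1,0,3,0,0]
    - [-1,0,0,0,0]
    - [-1,0,0,0,0]
    - [-1,0,0,0,0]

```text
t: 12.42
ee_pos: [0.6051, 0.0283, 0.0326]
tool_rot: [1.0, -0.009, 0.001, -0.003]
contact_force: [-0.5, 10.2, 5.9]
opening: 0.131
grasp_force: 60.3
```

```bash
python3 - <<'E'
from m import *
s=r.state(); print(s["t"],s["ee_pos"],s["tool_rot"],s["contact_force"],s["grasp_force"])
E
```

```text
12.4167 [0.60505433 0.0283016  0.03262232] [ 0.99995927 -0.00851255  0.00133056 -0.00268967] [-0.4802722  10.22843955  5.93769908] 60.25676250457764
```

Right on the computed target (0.0282). Check the pointers in the pictures.

```bash
python3 - <<'E'
from m import *
a=cam("side"); b=cam("top"); c=cam("wrist")
f=lambda d,x,y,X,Y,s:cv2.resize(d["frame"][y:Y,x:X,::-1],(X*s-x*s,Y*s-y*s),interpolation=cv2.INTER_CUBIC)
A=f(a,180,200,300,290,6)[:,:395*2-70];B=f(b,300,195,350,290,6)
cv2.imwrite("pics/fa.png",A)
h=np.zeros((590,780,3),np.uint8); B=f(b,280,195,350,290,6); C=f(c,220,300,345,420,4)[:480,:]
h[:min(570,590),:420]=B[:570]; cc=cv2.resize(C,(355,341)); h[:341,425:780]=cc; cv2.imwrite("pics/fb.png",h)
for n,lo,hi in (("r",(0,150,60),(6,255,255)),("y",(22,150,60),(32,255,255))):
    for d,bx in ((a,(180,200,300,290)),(b,(280,195,350,290))): print(n,blob(d,lo,hi,bx))
s=r.state();print(s["ee_pos"],s["contact_force"])
E
```

```text
r ([210, 232, 17, 18, 226], array([217.71238938, 239.71681416]))
r ([319, 256, 6, 13, 72], array([321.56944444, 262.04166667]))
y ([262, 240, 4, 12, 25], array([262.72, 246.12]))
y ([318, 233, 1, 5, 5], array([318., 235.]))
[0.60510985 0.02836142 0.03263513] [-0.86860414  9.58054941  5.23317291]
```

View pics/fa.png

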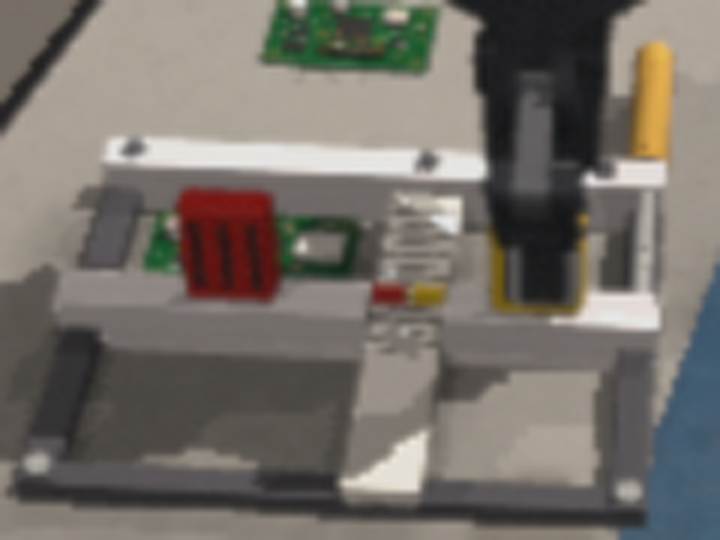

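View pics/fb.png

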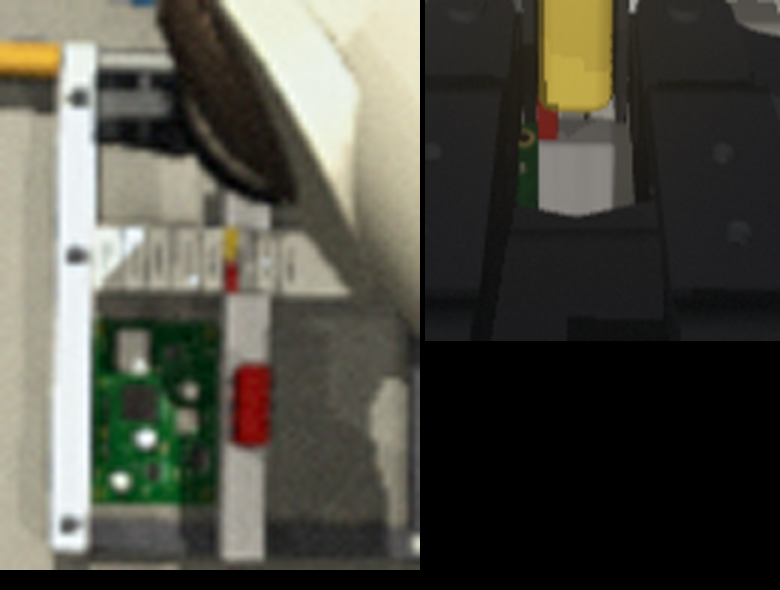

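In the side view, the red (389,294) and yellow (428,294) pointers are level. In the top view they line up too (231,275 and 231,243), and the board is held between jaw and anvil.

```bash
python3 -c "
from rig import r
print(r.close_job())"
```

```text
the job is handed in; nothing more can be done
None
```

The red jaw is shut on the board at the 50 mm mark, and the arm is still holding the yellow clamp open with its pointer in line with the red one. The job is handed in.

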